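# Close the mould and hold the warming box open at the mark

### The job

Set the upper half of the casting mould (the plate with the square post) squarely on top of the lower half, edges flush all round, and let go of it. Then lift the sprung lid of the warming box by its bar until it lies parallel to the thin steel indicator arm at the box's side, and keep holding it there for your workmate to load the mould: the program finishes while the fingers hold the lid at that angle. Do not push the indicator arm or disturb the other things on the bench.

Things in the scene. Friction and masses are not known exactly. Their poses are not given: they have to be found in the camera images.
- mould_top: upper half of the casting mould: aluminium plate 84 (x) x 60 (y) x 18 mm with a square grip post, 28 x 28 mm, standing 28 mm up from the middle of its top (overall height 46 mm), post sides parallel to the plate's; 0.2 to 0.4 kg, loose. Origin: centre of the underside; z up
- mould_base: lower half of the casting mould: plain aluminium block 84 (x) x 60 (y) x 36 mm, two dark grooves round it and no post, loose on the bench, about 0.5 kg. Origin: centre of the underside; z up. The upper half fits either way round (half turn)
- box: warming box, fixed to the bench: grey steel, 200 (x) x 220 (y) x 100 mm high without the lid, 110 mm with it. Origin: centre of the underside; front (-x of the box, the side with the small dial) towards the robot, lid hinged along the far (+x) top edge, the hinge axis being the box's y axis through lid_hinge
- lid_hinge (a point): point on the lid's hinge axis, in the middle of the box's width; 100 mm in +x and 100 mm up from the box's origin; axes as the box
- lid_handle (a point): centre of the lid's grip bar: black, round, 16 mm thick, 52 mm long, parallel to the hinge (y), on two 8 mm stalks 20 mm either side of its middle. Lid shut: 180 mm in front of the hinge axis (-x), 46 mm above it, 36 mm above the lid's top; axes as the lid. Pinch it from above, by its flat ends or across the bar between the stalks; it turns in the fingers as the lid swings
- lid (a joint): opening angle of the lid, rad: 0 shut, up to 1.3. A spring hinge pulls it shut (torque 0.6 N m/rad x (angle + 0.7 rad), plus the lid's weight of 0.25 kg): about 4 to 6 N to carry at the bar; let go, it snaps shut
- indicator (a joint): angle of the indicator arm, rad, in the same sense as the lid's angle and about the same axis: 0 level, parallel to the shut lid; the lid is at the mark when both are equal. It was set beforehand, between 0.45 and 0.85, and stays by friction
- indicator_tip (a point): centre of the round end (22 mm) of the thin dark steel indicator arm, 140 mm from the hinge axis, standing up along the box's -y side, 125 mm from the box's middle; axes as the arm: its x runs along the arm
- bur_block: stepped wooden block 60 x 100 x 42 mm stuck with small burs and wheels (about 66 mm high with them); origin under its middle
- tape: roll of paper tape lying flat, 90 mm across, 22 mm high; origin under its middle
- jar: small closed glass jar, 56 mm across, 65 mm high; origin under its middle
- puck: small round wooden polishing puck, 36 mm across, 18 mm high; origin under its middle
- bowl: small steel bowl, 80 mm across, 35 mm high; origin under its middle
- hammer: hammer lying on the bench
- bench_pin: small stepped wooden block, 70 x 50 x 28 mm, with a tongue; origin under its middle
Things that resemble listed ones, but are neither listed nor needed, are in the scene too. What is shaped like the mould_top but purple is not meant. Leave any purple look-alike of the mould_base alone.

How it is judged:
By the outcome, as a careful person would: the job done as asked, in the order asked, and still so for the second after the job is handed in, while the arm keeps its last pose, push and grip.
It also fails if it takes over 59 s, if anything falls off the work surface, if the arm or the gripper's body presses on something with over 40 N, if the wrist force passes 120 N, or if a joint passes its speed limit or range.

### The arm

A 7-joint arm with a two-finger parallel gripper is mounted at the origin on the work surface. World frame = base frame: x ahead of the robot, y to its left, z up, the work surface at z = 0. Lengths are in m, angles in rad, forces in N, time in s.
With the tool pointing down it reaches from about 0.425 to 0.95 m from the base axis. Payload 4.7 kg.
Tool frame: the origin (TCP) lies midway between the tips of the shut fingers; the grasp point (between the pads) lies 19 mm behind it; z points along the fingers, y is the line along which they close (so a half turn about z gives the same grasp; the last joint's range is limited). The gripper opens to 85 mm and grips with 20 to 120 N. Pads are 22 mm wide; open, the fingers measure 114 mm over their backs; the gripper's body (76 mm by 85 mm) begins 54 mm behind the grasp point. The pads swing forward as they close: fully open they stand 13 mm farther back than shut.
Start: joints at [-1.345, 0.469, -0.049, 1.532, 0.024, 1.141, -0.082], TCP at [0.17, 0.653, 0.231] pointing down, gripper open.
Joint ranges: [-2.59, 2.59], [-0.33, 1.99], [-1.39, 1.29], [0.1, 2.45], [-1.04, 4.18], [0.21, 1.99], [-2.66, 2.66]. Speed limits (rad/s): [2.57, 2.57, 3.14, 3.14, 3.14, 3.14, 3.14].

### API

Orientations are given as a unit quaternion [x, y, z, w].
In Python, from workcell import bot, imaging gives the robot as it stands.
- The arm moves only by the shell command python3 -m pendant 'ROWS'. ROWS is JSON, a list of rows, each a list of 3 entries, a list of its own where there are three numbers: the shift along the tool's x, y, z in units of 25 mm (1.0 is 25 mm), then the turn about the tool's z in units of 8 degrees (1.0 is 8 degrees), then the opening, from 0 (shut) to 1 (fully open). A call has 1 to 20 rows; each row shifts and turns the commanded pose from where the row before left it, along the tool's axes as they then stand; what a row does not reach is not made up. A row lasts 1/10 s, in which the tool goes at most 50 mm and 8.59 degrees, less where a joint would pass 70% of its speed; a pose out of reach is approached as far as the arm can. A call is refused whole if a number of a shift passes 1 or a number of a turn 1, either way. A call with a gripper value outside its range is refused whole. The fingers move at their own pace and stop on an object; the grip force is fixed at half the most. Time passes only in rows, so rows that do not move let the fingers close. It gives the time, the measured TCP pose, the force, the opening and the grip force at its end, in the units of the state.
- bot.sense(): the state, without advancing time (a new reading comes with each control period).
- imaging.read_camera(name): name is "side" or "top"; returns the picture (480x640x3 uint8, blue, green, red); there is no depth.
- imaging.camera_model(name): a dict with "mtx" (3x3 intrinsics, pixels), "k1" (the pictures are not rectified: a ray, as slopes to the right and down, at radius r is drawn at 1 + k1 r^2 times it, then the intrinsics apply), "world_from_camera" (4x4, takes a point from camera to world coordinates). Camera axes: x right, y down, z forward; pixel columns grow to the right and rows downward; lengths in m; the calibration is good to about 2 mm. A picture is of the moment at which its call begins. camera_model takes no time and is no camera call.
- bot.job_done(): hands the job in; it is judged then, once.
The state is a dict: "t": time; "q": joint angles; "dq": joint speeds; "joint_efforts": joint torques, N m; "eef_pos": TCP position; "tool_rot": TCP orientation; "wrist_force": force on the tool from outside, world axes, zero at the start; "torque": the same for the moment, N m; "gripper_width": finger opening in m; "finger_force": force on a finger pad.
Only numpy, scipy, OpenCV 4.12 (cv2) and the standard library are available. Lean on these libraries where they do the work, as an engineer would, in place of code of your own. Each camera call takes 0.05 s, during which the arm holds its last target. There are 200 camera calls.

## Working session

There is one attempt and no reset: what is moved stays moved. The work goes in short steps, Python scripts to look and compute and a shell command to move; the robot and the scene stay as the last step left them, time stands still between calls to the robot, and variables do not carry over. Pictures are saved under pics/ and viewed, at most 10 in all, crops included, and the job is handed in when it is done.

```bash
ls; mkdir -p pics; python3 - <<'E'
from workcell import bot, imaging
import cv2
for n in("side","top"):
    cv2.imwrite(f"pics/{n}0.png",imaging.read_camera(n)); m=imaging.camera_model(n); print(n,m)
s=bot.sense(); print({k:s[k] for k in("t","eef_pos","tool_rot","gripper_width","wrist_force")})
E
```

```text
pics
side {'mtx': array([[448.44573044,   0.        , 318.86103586],
       [  0.        , 448.44573044, 240.46201536],
       [  0.        ,   0.        ,   1.        ]]), 'k1': -0.06696483633674134, 'world_from_camera': array([[ 0.94889492, -0.19611872,  0.24725669,  0.33578048],
       [-0.31474222, -0.5306228 ,  0.78700494, -0.70148979],
       [-0.02314637, -0.82460711, -0.56523213,  0.66974363],
       [ 0.        ,  0.        ,  0.        ,  1.        ]])}
top {'mtx': array([[471.63078696,   0.        , 305.49611994],
       [  0.        , 471.63078696, 241.02284409],
       [  0.        ,   0.        ,   1.        ]]), 'k1': -0.001237014457456697, 'world_from_camera': array([[ 6.38249876e-04, -9.95878075e-01,  9.06997936e-02,
         4.57683636e-01],
       [-9.99972069e-01,  3.98172207e-05,  7.47394365e-03,
         5.80163254e-02],
       [-7.44674802e-03, -9.07020305e-02, -9.95850234e-01,
         1.39252220e+00],
       [ 0.00000000e+00,  0.00000000e+00,  0.00000000e+00,
         1.00000000e+00]])}
{'t': 0.1, 'eef_pos': array([0.16998999, 0.65269489, 0.23035513]), 'tool_rot': array([ 1.27023831e-01,  9.91899269e-01, -8.84888949e-04, -5.85729304e-05]), 'gripper_width': 0.08556621976264343, 'wrist_force': array([0.10580702, 0.62484828, 0.18913422])}
```

View pics/top0.png

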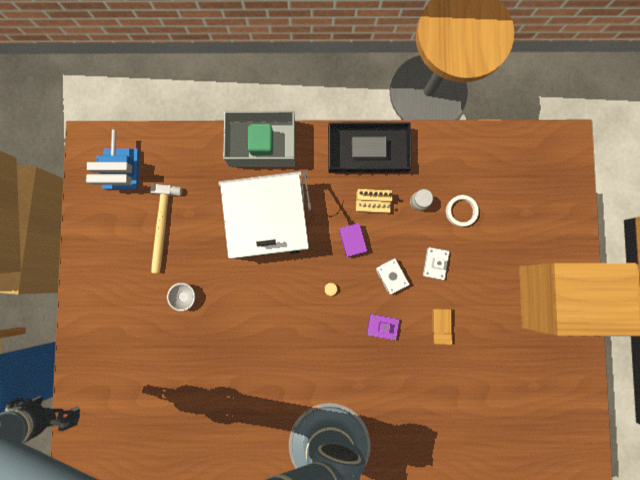

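View pics/side0.png

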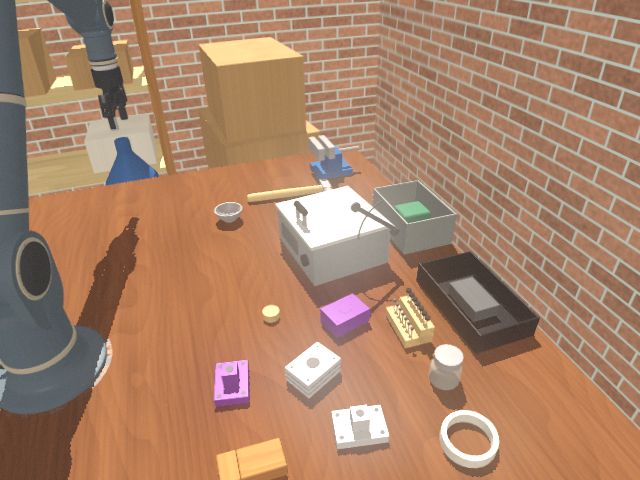

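The top view shows mould_base at about (393,277), mould_top at (437,263), the lid bar at (266,243) and the indicator along the box's right side (~305,190). In the side view, the base is at (313,368), the top at (360,425), and the indicator tip at about (355,207). I'll zoom in next.

```bash
python3 - <<'E'
import cv2,numpy as np
t=cv2.imread("pics/top0.png"); s=cv2.imread("pics/side0.png")
def g(im,x,y,w,h,k): return cv2.resize(im[y:y+h,x:x+w],None,fx=k,fy=k,interpolation=cv2.INTER_CUBIC)
a=g(t,370,240,90,60,8); cv2.imwrite("pics/c1.png",a[:, :])  # 720x480
b=g(s,275,335,125,115,5); c=g(s,340,190,80,60,5) 
o=np.zeros((600,800,3),np.uint8); 
o[:575,:]=0
b=g(s,275,335,125,115,4);o[:460,:500]=b
c=g(t,210,165,75*1,100,3)
cv2.imwrite("pics/c2.png",o[:460,:500])
d=g(s,270,180,140,100,5); cv2.imwrite("pics/c3.png",d)
E
```

```text
(no output)
```

View pics/c1.png

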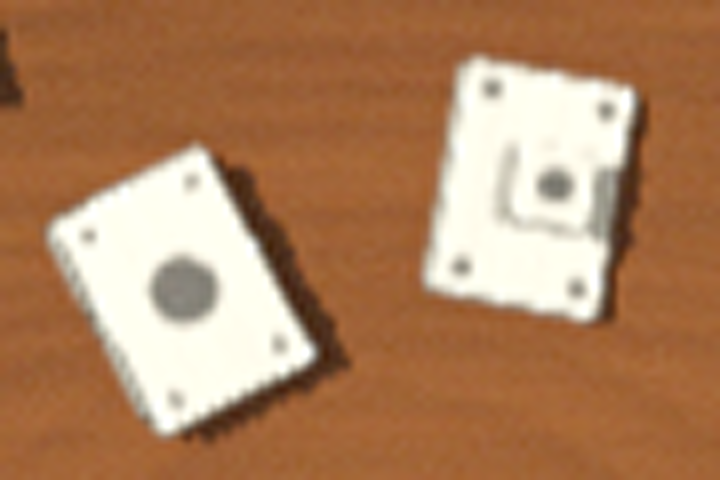

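View pics/c2.png

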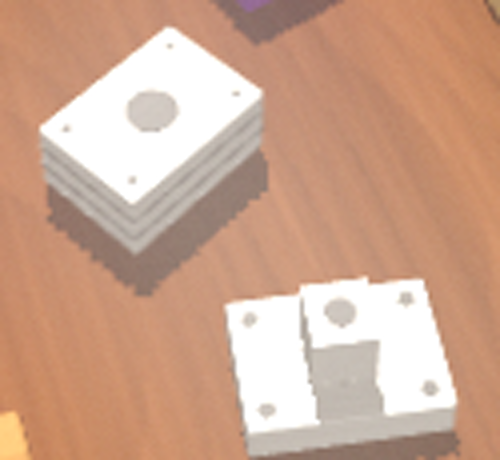

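View pics/c3.png

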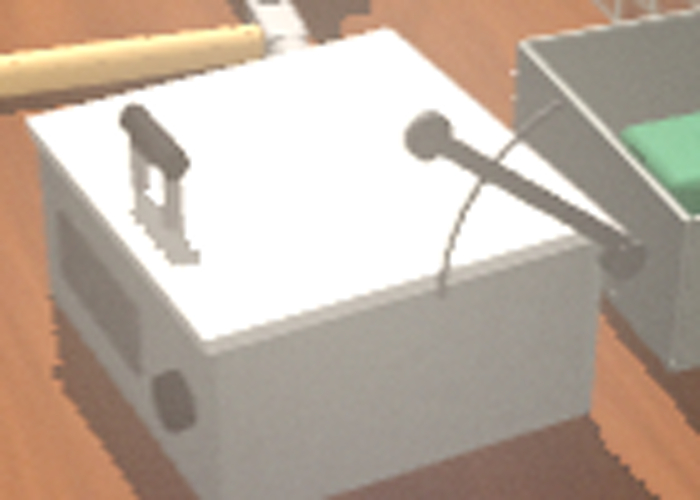

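The crops show the top-face corners of both mould halves clearly. They also show the lid corners, the bar ends at (132,117) and (178,162) in c3, and the indicator tip at (430,134) in c3. I'll fit poses to these corners in both cameras.

```bash
cat > h.py <<'E'
import numpy as np
from workcell import imaging
from scipy.optimize import least_squares
C={n:imaging.camera_model(n) for n in("side","top")}
def proj(n,P):
    M=C[n];T=np.linalg.inv(M["world_from_camera"]);p=np.atleast_2d(P)@T[:3,:3].T+T[:3,3]
    s=p[:,:2]/p[:,2:];s=s*(1+M["k1"]*(s**2).sum(1,keepdims=True))
    return s*M["mtx"][0,0]+M["mtx"][:2,2]
def crop(uv,off,k): return np.array(off)+(np.array(uv,float)+.5)/k-.5
def ray(n,uv):
    M=C[n];d=(np.array(uv)-M["mtx"][:2,2])/M["mtx"][0,0];s=d.copy()
    for _ in range(20): s=d/(1+M["k1"]*(s@s))
    W=M["world_from_camera"];return W[:3,3],W[:3,:3]@np.array([*s,1])
def place(p,L):
    c,s=np.cos(p[2]),np.sin(p[2]);L=np.array(L,float)
    return np.c_[L[:,0]*c-L[:,1]*s+p[0],L[:,0]*s+L[:,1]*c+p[1],L[:,2]]
def fit(obs,p0,name):
    # obs: list of (cam, local pts, pixels)
    f=lambda p:np.concatenate([(proj(n,place(p,L))-uv).ravel() for n,L,uv in obs])
    r=least_squares(f,p0,loss="soft_l1")
    print(name,np.round(r.x[:2],4),"yaw deg",round(np.degrees(r.x[2]),2));
    for n,L,uv in obs:
        print("  ",n,np.round((proj(n,place(r.x,L))-uv),1).tolist())
    return r.x
E
cat > m.py <<'E'
from h import *
def rect(hx,hy,z): return [[hx,hy,z],[-hx,hy,z],[-hx,-hy,z],[hx,-hy,z]]
t=lambda uv:crop(uv,(370,240),8); s=lambda uv:crop(uv,(275,335),4); b=lambda uv:crop(uv,(270,180),5)
def g(uv,n,z):
    o,d=ray(n,uv); return o+d*(z-o[2])/d[2]
for nm,T,S in(("base",[(203,145),(48,228),(165,437),(318,352)],[(168,27),(262,93),(133,206),(41,129)]),("top",[(465,58),(637,90),(605,322),(425,288)],[(228,303),(424,280),(456,405),(248,433)])):
    z=.036 if nm=="base" else .018
    print(nm,[np.round(g(t(p),"top",z)[:2],4).tolist() for p in T],[np.round(g(s(p),"side",z)[:2],4).tolist() for p in S])
print("lid top",[np.round(g(p,"top",.11)[:2],4).tolist() for p in((220,184),(303,173),(308,249),(229,258))])
print("lid side",[np.round(g(b(p),"side",.11)[:2],4).tolist() for p in((385,28),(597,240),(210,345),(28,118))])
print("bar",[np.round(g(b(p),"side",.146)[:2],4).tolist() for p in((132,117),(178,162))])
print("bar top",np.round(g((266,243),"top",.146),4))
print("tip z.2",np.round(g(b((430,134)),"side",.2),4))
E
python3 m.py
```

```text
base [[0.5331, -0.189], [0.5033, -0.133], [0.4288, -0.1737], [0.459, -0.2288]] [[0.503, -0.1374], [0.5307, -0.1898], [0.4571, -0.2297], [0.4306, -0.1764]]
top [[0.5659, -0.2882], [0.5542, -0.3505], [0.4699, -0.3367], [0.4822, -0.2718]] [[0.4833, -0.2764], [0.5647, -0.2934], [0.5524, -0.3506], [0.4709, -0.3345]]
lid top [[0.7328, 0.3041], [0.7635, 0.0747], [0.5527, 0.0608], [0.528, 0.2761]]
lid side [[0.7334, 0.3014], [0.7481, 0.0716], [0.5562, 0.0539], [0.5295, 0.2743]]
bar [[0.5635, 0.1949], [0.5718, 0.1476]]
bar top [0.5659 0.1722 0.146 ]
tip z.2 [0.6524 0.0449 0.2   ]
```

```bash
cat > m2.py <<'E'
from h import *
from m import rect,t,s,b
Bt=[(203,145),(48,228),(165,437),(318,352)]; Bs=[(262,93),(168,27),(41,129),(133,206)]
R=rect(.042,.03,.036)
ix=[3,0,1,2]
base=fit([("top",np.array(R)[ix],t(Bt)),("side",np.array(R)[ix],s(Bs)),("side",[[-.042,-.03,0]],s([(136,253)]))],[.48,-.18,.5],"base")
R=np.array(rect(.042,.03,.018))
top=fit([("top",R,t([(465,58),(425,288),(605,322),(637,90)])),("side",R,s([(424,280),(228,303),(248,433),(456,405)])),
 ("side",R[2:]*[1,1,0],s([(250,455),(454,430)])),("side",rect(.014,.014,.046),s([(368,280),(302,286),(310,347),(378,340)]))],[.52,-.31,-.2],"top")
R=np.array(rect(.1,.11,.11))
box=fit([("top",R[[0,1,2]],np.array([(220,184),(229,258),(308,249)])),("side",R,b([(385,28),(28,118),(210,345),(597,240)])),
 ("side",[[-.08,.026,.146],[-.08,-.026,.146]],b([(132,117),(178,162)]))],[.645,.18,.12],"box")
print("hinge",place(box,[[.1,0,.1]]),"bar",place(box,[[-.08,0,.146]]))
nrm=np.array([-np.sin(box[2]),np.cos(box[2]),0]);hp=place(box,[[.1,-.125,.1]])[0]
for nm,uv in(("tip",(430,134)),("pivot",(625,255)),("mid",(487,168)),("mid2",(560,208))):
    o,d=ray("side",b(uv));P=o+d*((hp-o)@nrm)/(d@nrm);v=P-hp;x=-(v[0]*np.cos(box[2])+v[1]*np.sin(box[2]))
    print(nm,"x,z",round(x,4),round(v[2],4),"r",round(np.hypot(x,v[2]),4),"ang",round(np.arctan2(v[2],x),3))
E
python3 m2.py | grep -v '^base \[\[\|^top \[\['
```

```text
lid top [[0.7328, 0.3041], [0.7635, 0.0747], [0.5527, 0.0608], [0.528, 0.2761]]
lid side [[0.7334, 0.3014], [0.7481, 0.0716], [0.5562, 0.0539], [0.5295, 0.2743]]
bar [[0.5635, 0.1949], [0.5718, 0.1476]]
bar top [0.5659 0.1722 0.146 ]
tip z.2 [0.6524 0.0449 0.2   ]
base [ 0.4806 -0.1823] yaw deg 28.05
   top [[0.0, 0.5], [1.1, -0.1], [0.6, -0.2], [-0.1, 0.5]]
   side [[0.4, -0.5], [0.1, -0.6], [-0.8, -0.2], [0.1, -0.6]]
   side [[0.1, 0.5]]
top [ 0.5177 -0.3133] yaw deg -11.57
   top [[1.4, 0.3], [1.3, -0.1], [-0.8, -0.2], [0.2, 0.5]]
   side [[-0.1, -0.6], [-0.6, -0.3], [-0.2, -0.1], [0.4, 0.2]]
   side [[-0.7, 0.7], [0.1, 0.2]]
   side [[0.1, -0.6], [-0.5, -0.0], [0.6, -0.0], [1.2, -0.5]]
box [0.6437 0.179 ] yaw deg 6.42
   top [[1.7, 0.7], [-0.4, -1.5], [0.8, -1.5]]
   side [[-0.6, 0.5], [0.7, -0.7], [-0.5, -1.2], [1.1, -2.6]]
   side [[-1.0, -0.0], [-1.5, 1.1]]
hinge [[0.7430801  0.19023334 0.1       ]] bar [[0.56421032 0.17009375 0.146     ]]
tip x,z 0.1012 0.0938 r 0.138 ang 0.748
pivot x,z -0.0033 0.0022 r 0.0039 ang 2.558
mid x,z 0.0726 0.0694 r 0.1004 ang 0.763
mid2 x,z 0.0339 0.0381 r 0.051 ang 0.844
```

```bash
cat > go.py <<'E'
# remaining motion to world target x y z yaw(deg, of tool y axis), in row units, tool axes after the turn / before it
import sys,numpy as np
from scipy.spatial.transform import Rotation as R
from workcell import bot
def rem(x,y,z,yaw):
    s=bot.sense();M=R.from_quat(s["tool_rot"]).as_matrix();p=np.array(s["eef_pos"])
    a=np.degrees(np.arctan2(M[1,1],M[0,1]));dt=(a-yaw+90)%180-90
    N=M@R.from_euler("z",dt,degrees=True).as_matrix()
    d=np.array([x,y,z])-p
    print("t",round(s["t"],2),"pos",np.round(p,4),"yaw",round(a,2),"turn u",round(dt/8,3),"shift u now",np.round(M.T@d/.025,3),"after turn",np.round(N.T@d/.025,3),
      "F",np.round(s["wrist_force"],1),"w",round(s["gripper_width"],4),"f",np.round(s["finger_force"],1),"tilt",np.round(M[:,2],3))
if __name__=="__main__": rem(*map(float,sys.argv[1:5]))
E
python3 -m pendant '[[[0,0,0],1,1],[[0,0,0],1,1],[[0,0,0],1,1],[[0,0,0],1,1],[[0,0,0],1,1],[[0,0,0],1,1],[[0,0,0],1,1],[[0,0,0],1,1],[[0,0,0],1,1],[[0,0,0],1,1],[[0,0,0],0.87,1]]'
python3 go.py .5 .2 .23 -11.57;python3 go.py .5177 -.3133 .23 -11.57
```

```text
t: 1.2
eef_pos: [0.1699, 0.6529, 0.2307]
tool_rot: [0.776, 0.63, -0.0, 0.0]
wrist_force: [-0.1, 0.4, -0.3]
gripper_width: 0.0856
finger_force: 0.0
t 1.2 pos [0.1699 0.6529 0.2307] yaw -11.86 turn u -0.036 shift u now [-15.016  16.644   0.045] after turn [-15.099  16.569   0.045] F [-0.1  0.4 -0.3] w 0.0856 f 0.0 tilt [-0.    -0.001 -1.   ]
t 1.2 pos [0.1699 0.6529 0.2307] yaw -11.86 turn u -0.036 shift u now [-34.964  21.555   0.068] after turn [-35.072  21.38    0.068] F [-0.1  0.4 -0.3] w 0.0856 f 0.0 tilt [-0.    -0.001 -1.   ]
```

```bash
python3 -m pendant '[[[-0.9,0.98,0],0,1],[[-0.9,0.98,0],0,1],[[-0.9,0.98,0],0,1],[[-0.9,0.98,0],0,1],[[-0.9,0.98,0],0,1],[[-0.9,0.98,0],0,1],[[-0.9,0.98,0],0,1],[[-0.9,0.98,0],0,1],[[-0.9,0.98,0],0,1],[[-0.9,0.98,0],0,1],[[-0.9,0.98,0],0,1],[[-0.9,0.98,0],0,1],[[-0.9,0.98,0],0,1],[[-0.9,0.98,0],0,1],[[-0.9,0.98,0],0,1],[[-0.9,0.98,0],0,1],[[-0.9,0.98,0],0,1]]' >/dev/null
python3 -m pendant '[[[-1,0.25,0],0,1],[[-1,0.25,0],0,1],[[-1,0.25,0],0,1],[[-1,0.25,0],0,1],[[-1,0.25,0],0,1],[[-1,0.25,0],0,1],[[-1,0.25,0],0,1],[[-1,0.25,0],0,1],[[-1,0.25,0],0,1],[[-1,0.25,0],0,1],[[-1,0.25,0],0,1],[[-1,0.25,0],0,1],[[-1,0.25,0],0,1],[[-1,0.25,0],0,1],[[-1,0.25,0],0,1],[[-1,0.25,0],0,1],[[-1,0.25,0],0,1],[[-1,0.25,0],0,1],[[-1,0.25,0],0,1],[[0,0,0],0,1]]'
python3 go.py .5177 -.3133 .08 -11.57
```

```text
t: 4.9
eef_pos: [0.5213, -0.2982, 0.2312]
tool_rot: [0.777, 0.63, -0.001, 0.001]
wrist_force: [-0.2, 0.4, -0.0]
gripper_width: 0.0852
finger_force: 0.0
t 4.9 pos [ 0.5213 -0.2982  0.2312] yaw -11.88 turn u -0.039 shift u now [-0.605 -0.016  6.048] after turn [-0.605 -0.019  6.048] F [-0.2  0.4 -0. ] w 0.0852 f 0.0 tilt [-0.001 -0.003 -1.   ]
```

```bash
python3 -m pendant '[[[-0.6,0,0.5],-0.04,1],[[0,0,1],0,1],[[0,0,1],0,1],[[0,0,1],0,1],[[0,0,1],0,1],[[0,0,1],0,1],[[0,0,0.5],0,1],[[0,0,0],0,1]]' >/dev/null
python3 go.py .5177 -.3133 .023 -11.57
```

```text
t 5.7 pos [ 0.5188 -0.3073  0.0795] yaw -11.19 turn u 0.047 shift u now [-0.246  0.014  2.258] after turn [-0.246  0.016  2.258] F [0.4 0.6 0.2] w 0.0854 f 0.0 tilt [-0.004  0.002 -1.   ]
```

```bash
python3 -m pendant '[[[-0.25,0,0.75],0.03,1],[[0,0,0.75],0,1],[[0,0,0.6],0,1],[[0,0,0],0,1],[[0,0,0],0,1]]' >/dev/null
python3 go.py .5177 -.3133 .023 -11.57
```

```text
t 6.2 pos [ 0.5189 -0.3151  0.0294] yaw -11.47 turn u 0.013 shift u now [ 0.06  -0.062  0.255] after turn [ 0.059 -0.062  0.255] F [0.8 0.3 0.3] w 0.0855 f 0.0 tilt [ 0.001 -0.    -1.   ]
```

```bash
python3 -m pendant '[[[0.06,-0.06,0.25],0.01,1],[[0,0,0],0,0],[[0,0,0],0,0],[[0,0,0],0,0],[[0,0,0],0,0],[[0,0,0],0,0],[[0,0,0],0,0],[[0,0,0],0,0]]' 
python3 go.py .5177 -.3133 .023 -11.57
```

```text
t: 7.0
eef_pos: [0.5176, -0.3134, 0.023]
tool_rot: [0.775, 0.632, 0.0, 0.0]
wrist_force: [-0.8, 0.9, 4.1]
gripper_width: 0.0267
finger_force: 61.4
t 7.0 pos [ 0.5176 -0.3134  0.023 ] yaw -11.56 turn u 0.001 shift u now [ 0.007  0.004 -0.   ] after turn [ 0.007  0.004 -0.   ] F [-0.8  0.9  4.1] w 0.0267 f 61.4 tilt [ 0.001 -0.    -1.   ]
```

```bash
python3 -m pendant '[[[0,0,-0.5],0,0],[[0,0,-1],0,0],[[0,0,-1],0,0],[[0,0,-1],0,0],[[0,0,0],-1,0],[[0,0,0],-1,0],[[0,0,0],-1,0],[[0,0,0],-1,0],[[0,0,0],-0.95,0],[[0,0,0],0,0],[[0,0,0],0,0]]' 
python3 go.py .4806 -.1823 .11 28.05
```

```text
t: 8.1
eef_pos: [0.5168, -0.313, 0.1098]
tool_rot: [0.516, 0.857, 0.0, -0.0]
wrist_force: [0.1, 0.1, -3.6]
gripper_width: 0.027
finger_force: 60.4
t 8.1 pos [ 0.5168 -0.313   0.1098] yaw 27.87 turn u -0.023 shift u now [ 5.299e+00  1.164e+00 -2.000e-03] after turn [ 5.295e+00  1.181e+00 -2.000e-03] F [ 0.1  0.1 -3.6] w 0.027 f 60.4 tilt [-0.001  0.001 -1.   ]
```

```bash
python3 -m pendant '[[[0.75,0.2,0],-0.02,0],[[0.9,0.2,0],0,0],[[0.9,0.2,0],0,0],[[0.9,0.2,0],0,0],[[0.9,0.2,0],0,0],[[0.9,0.18,0],0,0],[[0,0,0.7],0,0],[[0,0,0.7],0,0],[[0,0,0],0,0],[[0,0,0],0,0]]' >/dev/null
python3 go.py .4806 -.1823 .064 28.05
python3 - <<'E'
from workcell import imaging
import cv2,numpy as np
a=imaging.read_camera("side");b=imaging.read_camera("top");cv2.imwrite("pics/s1.png",a);cv2.imwrite("pics/t1.png",b)
k=lambda im,x,y,w,h,f:cv2.resize(im[y:y+h,x:x+w],None,fx=f,fy=f,interpolation=cv2.INTER_CUBIC)
cv2.imwrite("pics/c4.png",k(a,260,310,110,100,6))
E
```

```text
t 9.1 pos [ 0.4812 -0.1837  0.0751] yaw 28.12 turn u 0.008 shift u now [0.062 0.006 0.445] after turn [0.062 0.006 0.445] F [ 0.1 -0.9 -3.4] w 0.027 f 60.3 tilt [-0.001 -0.    -1.   ]
```

View pics/c4.png

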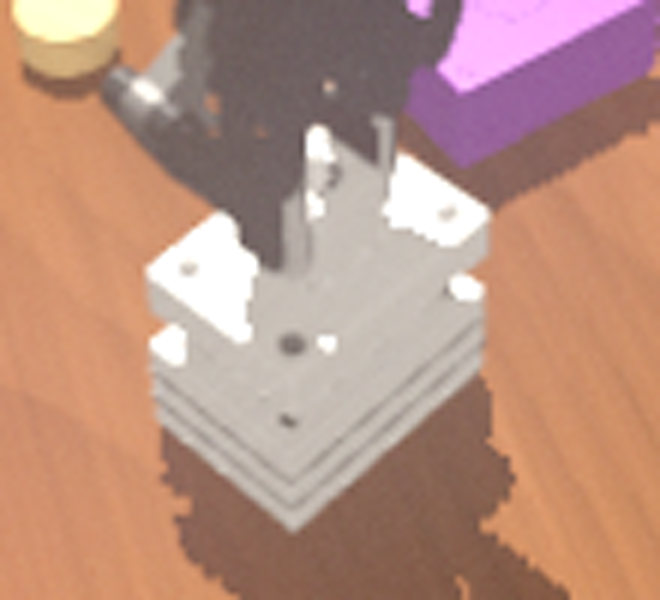

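The held plate hovers above the base. Plate-top corners show at about (148,270) and (490,215) in c4. Base-top corners are at about (150,350) and (485,287), and the base's near bottom corner is at (295,530). I'll compare these with the projected model.

```bash
python3 - <<'E'
from h import *
inv=lambda P:((proj("side",P)-[260,310]+.5)*6-.5).round().tolist()
cor=[[-.042,.03],[.042,-.03],[-.042,-.03]]
b=[.4806,-.1823,np.radians(28.05)]; p=[.4812,-.1837,np.radians(28.12)]
for nm,P,z in(("base top",b,.036),("base bot",b,0),("plate top",p,.0701),("plate bot",p,.0521)): print(nm,inv(place(P,[c+[z] for c in cor])))
a=np.array
import cv2
im=cv2.imread("pics/c4.png")
for P,zs,col in((b,(0,.036),(0,0,255)),(p,(.0521,.0701),(0,160,0))):
  for z in zs:
    q=a(inv(place(P,[[.042,.03,z],[-.042,.03,z],[-.042,-.03,z],[.042,-.03,z]])),int)
    cv2.polylines(im,[q.reshape(-1,1,2)],True,col,1)
cv2.imwrite("pics/c5.png",im)
E
```

```text
base top [[147.0, 343.0], [486.0, 287.0], [290.0, 455.0]]
base bot [[155.0, 420.0], [485.0, 365.0], [295.0, 533.0]]
plate top [[142.0, 268.0], [490.0, 212.0], [290.0, 381.0]]
plate bot [[147.0, 310.0], [490.0, 254.0], [292.0, 422.0]]
```

View pics/c5.png

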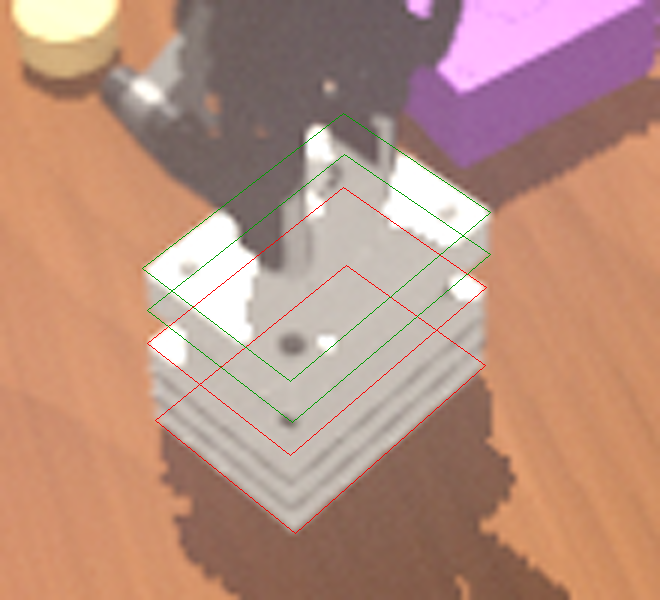

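The overlay matches within about half a pixel, so I'll lower the plate.

```bash
python3 -m pendant '[[[0.06,0,0.2],0,0],[[0,0,0.2],0,0],[[0,0,0.1],0,0],[[0,0,0],0,0],[[0,0,0],0,0]]' >/dev/null
python3 go.py .4806 -.1823 .059 28.05
```

```text
t 9.7 pos [ 0.4806 -0.1823  0.0624] yaw 28.19 turn u 0.018 shift u now [-0.     0.001  0.137] after turn [-0.     0.001  0.137] F [-1.1 -1.  -2.5] w 0.0269 f 60.4 tilt [-0.  0. -1.]
```

```bash
python3 -m pendant '[[[0,0,0.06],0.02,0],[[0,0,0.06],0,0],[[0,0,0.02],0,0],[[0,0,0],0,0],[[0,0,0],0,0]]' >/dev/null
python3 go.py .4806 -.1823 .059 28.05
```

```text
t 10.2 pos [ 0.4806 -0.1822  0.059 ] yaw 28.04 turn u -0.001 shift u now [-0.001 -0.002 -0.   ] after turn [-0.001 -0.002 -0.   ] F [-0.8 -0.3 -3.8] w 0.0272 f 60.6 tilt [ 0.  0. -1.]
```

```bash
python3 -m pendant '[[[0,0,0.03],0,0],[[0,0,0],0,0],[[0,0,0],0,0]]' | grep -E "eef|wrist"; python3 -m pendant '[[[0,0,0.03],0,0],[[0,0,0],0,0],[[0,0,0],0,0]]' | grep -E "eef|wrist"
```

```text
eef_pos: [0.4807, -0.1822, 0.0589]
wrist_force: [-1.5, 1.4, 4.9]
eef_pos: [0.4807, -0.1822, 0.0589]
wrist_force: [-4.0, 2.2, 13.0]
```

```bash
python3 -m pendant '[[[0,0,-0.03],0,0],[[0,0,0],0,0.5],[[0,0,0],0,0.6],[[0,0,0],0,0.8],[[0,0,0],0,1],[[0,0,0],0,1],[[0,0,0],0,1],[[0,0,-0.5],0,1],[[0,0,-1],0,1],[[0,0,-1],0,1],[[0,0,-1],0,1],[[0,0,-1],0,1],[[0,0,-1],0,1],[[1,0,-1],0,1],[[1,0,-1],0,1],[[1,0,-1],0,1],[[1,0,0],0,1],[[1,0,0],0,1],[[1,0,0],0,1],[[0,0,0],0,1]]'
python3 - <<'E'
from workcell import imaging
import cv2
from h import *
a=imaging.read_camera("side");b=imaging.read_camera("top");cv2.imwrite("pics/s2.png",a);cv2.imwrite("pics/t2.png",b)
k=lambda im,x,y,w,h,f:cv2.resize(im[y:y+h,x:x+w],None,fx=f,fy=f,interpolation=cv2.INTER_CUBIC)
o=np.zeros((500,800,3),np.uint8);o[:,:450]=k(a,270,325,90,100,5);o[:,450:]=k(b,360,240,70,100,5);cv2.imwrite("pics/c6.png",o)
E
```

```text
t: 12.8
eef_pos: [0.4087, -0.0475, 0.2714]
tool_rot: [0.513, 0.859, 0.001, -0.0]
wrist_force: [-0.3, 0.0, -0.1]
gripper_width: 0.0854
finger_force: 0.0
```

View pics/c6.png

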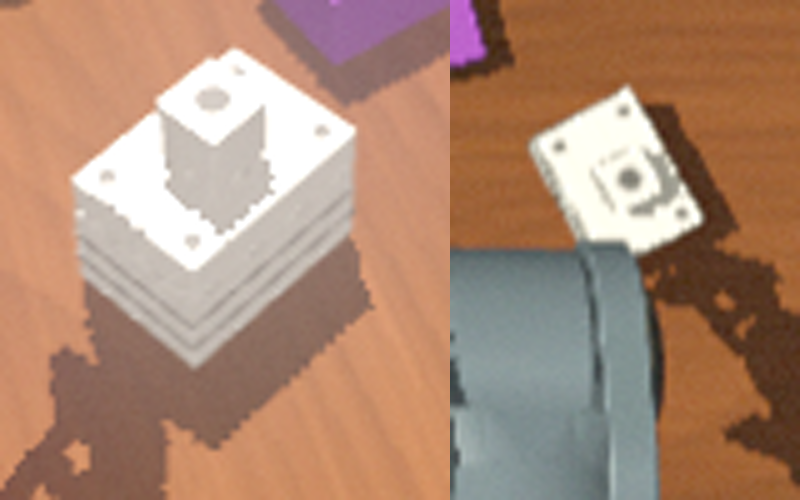

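The picture shows the upper half on the base with continuous side faces. The plate corners in c6 are (72,180), (193,271), (356,128) and (235,47), and the base bottom near corner is (195,367). I'll check the offset numerically and refine the box and indicator at the same time.

```bash
cat > m3.py <<'E'
from h import *
from m import rect,b
s=lambda uv:crop(uv,(270,325),5)
R=np.array(rect(.042,.03,.054))
fit([("side",R,s([(235,47),(72,180),(193,271),(356,128)]))],[.48,-.18,.49],"plate(side)")
R=np.array(rect(.042,.03,.036)); k=lambda uv:crop(uv,(275,335),4)
fit([("side",R,k([(168,27),(41,129),(133,206),(262,93)])),("side",[[-.042,-.03,0]],k([(136,253)]))],[.48,-.18,.49],"base before(side)")
R0=np.array(rect(.042,.03,0))[1:]
fit([("side",R0,s([(82,277),(195,367),(353,232)]))],[.48,-.18,.49],"base bottom now(side)")
E
python3 m3.py | grep -A3 -E "^plate|^base be|^base bo"
```

```text
plate(side) [ 0.4812 -0.1826] yaw deg 28.87
   side [[-0.2, 0.1], [-0.2, -0.3], [0.2, -0.0], [0.1, 0.2]]
base before(side) [ 0.4804 -0.1829] yaw deg 27.9
   side [[0.1, -0.3], [-0.8, 0.0], [0.0, -0.4], [0.4, -0.2]]
   side [[0.1, 0.8]]
base bottom now(side) [ 0.4806 -0.1828] yaw deg 27.69
   side [[-0.5, -0.3], [0.1, 0.6], [0.4, -0.3]]
```

The upper half is flush within about 1 mm. Next I'll triangulate the bar from its dark blob in both first pictures.

```bash
cat > bar.py <<'E'
from h import *
import cv2
for n,(x,y,w,h),im in(("top",(245,232,50,22),"top0"),("side",(288,195,24,24),"side0")):
    g=cv2.cvtColor(cv2.imread(f"pics/{im}.png"),cv2.COLOR_BGR2GRAY)[y:y+h,x:x+w]
    th=95 if n=="top" else 110
    _,L,st,ce=cv2.connectedComponentsWithStats((g<th).astype(np.uint8)); i=1+st[1:,4].argmax()
    ys,xs=np.where(L==i);P=np.c_[xs+x,ys+y].astype(float)
    r=cv2.minAreaRect(P.astype(np.float32));print(n,st[i],P.mean(0).round(2),"rect",np.round(r[0],1),np.round(r[1],1),round(r[2],1))
    c=np.array(r[0]) if n=="side" else P.mean(0);o,d=ray(n,c);print("  @.146",(o+d*(.146-o[2])/d[2]).round(4))
    v=np.linalg.svd(P-P.mean(0))[2][0];Q=[]
    for k in(-8,8):
        o,d=ray(n,c+k*v);Q.append(o+d*(.146-o[2])/d[2])
    D=Q[1]-Q[0];print("  bar dir deg",round(np.degrees(np.arctan2(D[1],D[0]))%180-90,1))
E
python3 bar.py; python3 go.py .566 .171 .22 96.5
```

```text
top [12  8 19  6 83] [266.04 242.84] rect [265.9 242.9] [ 4.5 18.1] 82.9
  @.146 [0.5664 0.1721 0.146 ]
  bar dir deg 5.7
t 12.9 pos [ 0.4101 -0.05    0.2715] yaw 28.07 turn u -8.553 shift u now [4.867 9.662 2.071] after turn [-7.195  8.079  2.071] F [ 0.2 -0.1 -0.3] w 0.0852 f 0.0 tilt [ 0.001  0.    -1.   ]Traceback (most recent call last):
  File "bar.py", line 6, in <module>
    _,L,st,ce=cv2.connectedComponentsWithStats((g<th).astype(np.uint8)); i=1+st[1:,4].argmax()
                                                                             ~~~~~~~~~~~~~~~^^
ValueError: attempt to get argmax of an empty sequence
```

```bash
python3 -m pendant '[[[0,0,0],-1,1],[[0,0,0],-1,1],[[0,0,0],-1,1],[[0,0,0],-1,1],[[0,0,0],-1,1],[[0,0,0],-1,1],[[0,0,0],-1,1],[[0,0,0],-1,1],[[0,0,0],-0.54,1],[[-0.9,0.95,0],0,1],[[-0.9,0.95,0],0,1],[[-0.9,0.95,0],0,1],[[-0.9,0.95,0],0,1],[[-0.9,0.95,0],0,1],[[-0.9,0.95,0],0,1],[[-0.9,0.95,0],0,1],[[-0.9,1,0],0,1],[[0,0.4,0],0,1],[[0,0,0],0,1]]' >/dev/null
python3 go.py .567 .1715 .18 96.4
```

```text
t 14.8 pos [0.5669 0.1709 0.2702] yaw 96.44 turn u 0.006 shift u now [-0.011  0.028  3.609] after turn [-0.011  0.028  3.609] F [-1.2 -0.6  0.4] w 0.0855 f 0.0 tilt [-0.001 -0.001 -1.   ]
```

Descend to 0.18, then to 0.122 and close.

```bash
python3 -m pendant '[[[0,0,1],0,1],[[0,0,1],0,1],[[0,0,1],0,1],[[0,0,0.6],0,1],[[0,0,0.8],0,1],[[0,0,0.8],0,1],[[0,0,0.5],0,1],[[0,0,0],0,1],[[0,0,0],0,1],[[0,0,0],0,1]]' >/dev/null
python3 go.py .567 .1715 .122 96.4
python3 - <<'E'
from workcell import imaging
import cv2
a=imaging.read_camera("side");cv2.imwrite("pics/s3.png",a)
cv2.imwrite("pics/c7.png",cv2.resize(a[160:260,260:400],None,fx=5,fy=5,interpolation=cv2.INTER_CUBIC))
E
```

```text
t 15.8 pos [0.5675 0.1699 0.1295] yaw 96.34 turn u -0.008 shift u now [0.013 0.064 0.301] after turn [0.013 0.064 0.301] F [ 0.2 -0.4 -0. ] w 0.0849 f 0.0 tilt [ 0.002  0.001 -1.   ]
```

View pics/c7.png

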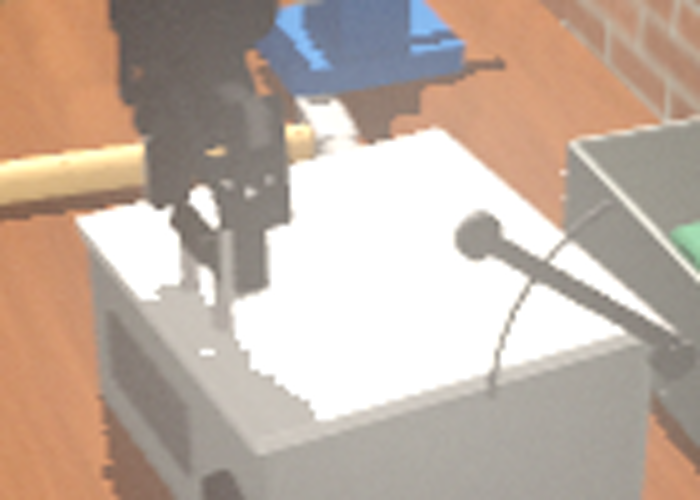

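The fingers straddle the bar at about (215,230) in c7, with the indicator clear at (478,235). I'll lower the rest of the way and close.

```bash
python3 -m pendant '[[[0,0.06,0.3],0,1],[[0,0,0],0,0],[[0,0,0],0,0],[[0,0,0],0,0],[[0,0,0],0,0],[[0,0,0],0,0],[[0,0,0],0,0],[[0,0,0],0,0]]' >/dev/null
python3 go.py .567 .1715 .122 96.4
```

```text
t 16.65 pos [0.5664 0.1717 0.1209] yaw 96.37 turn u -0.004 shift u now [-0.023 -0.009 -0.044] after turn [-0.023 -0.009 -0.044] F [-1.7 -0.1  2.1] w 0.0504 f 62.0 tilt [-0.  0. -1.]
```

```bash
python3 - <<'E'
import numpy as np
th=np.linspace(0,.7,13);r=np.hypot(.18,.046);a=np.arctan2(.046,.18)
P=np.c_[-r*np.cos(th+a),r*np.sin(th+a)]
print((np.diff(P,axis=0)*[-1,-1]/.025).round(2).tolist(), (P[-1]-P[0]).round(4))
E
cat > ind.py <<'E'
from h import *
import cv2
# arm pixels in side0: dark on white lid; tip disc centre by dark blob + axis line
g=cv2.cvtColor(cv2.imread("pics/side0.png"),cv2.COLOR_BGR2GRAY)
x,y,w,h=345,196,58,46;k=4
c=cv2.resize(g[y:y+h,x:x+w],None,fx=k,fy=k,interpolation=cv2.INTER_CUBIC)
m=(c<170).astype(np.uint8)
n,L,st,ce=cv2.connectedComponentsWithStats(m);i=L[int(((206.6-y)+.5)*k),int(((355.7-x)+.5)*k)]
m=(L==i).astype(np.uint8)
D=cv2.distanceTransform(m,cv2.DIST_L2,5)
D2=D.copy();D2[:,100:]=0
yy,xx=np.unravel_index(D2.argmax(),D.shape);ys,xs=np.where(D2>.9*D2.max())
tip=crop((xs.mean(),ys.mean()),(x,y),k);print("tip px",tip.round(2),"radius px",D2.max()/k)
# thin part between: pixel columns 365..378: centre line by weighted darkness per column
pts=[]
for u in range(364,386):
    v0=tip[1]+(u-tip[0])*.59
    rows=np.arange(int(v0)-6,int(v0)+7);wt=np.clip(235-g[rows,u].astype(float),0,None)
    wt[np.abs(rows-v0)>4]=0
    if wt.sum()>60: pts.append((u,(rows*wt).sum()/wt.sum()))
pts=np.array(pts);vx,vy,x0,y0=cv2.fitLine(pts.astype(np.float32),cv2.DIST_HUBER,0,.01,.01).ravel();print("line slope",vy/vx,"n",len(pts))
yaw=np.radians(6.4);box=np.array([.6443,.1795,yaw])
nrm=np.array([-np.sin(yaw),np.cos(yaw),0]);hp=place(box,[[.1,-.125,.1]])[0];f=np.array([-np.cos(yaw),-np.sin(yaw),0])
def pl(uv):
    o,d=ray("side",uv);P=o+d*((hp-o)@nrm)/(d@nrm)-hp;return np.array([P@f,P[2]])
t=pl(tip);print("tip xz",t.round(4),"r",np.hypot(*t).round(4),"ang",np.arctan2(t[1],t[0]).round(3))
L0=lambda u:np.array([u,y0+(u-x0)*vy/vx]);A,B=pl(L0(364.)),pl(L0(384.));print("line ang",np.arctan2(*(A-B)[::-1]).round(3),A.round(4),B.round(4))
# top view prediction of tip for angle
for a in(.65,.7,.75,.8):
    print(a,"side tip",proj("side",hp+.14*(np.cos(a)*f+[0,0,np.sin(a)])).round(1),"top tip",proj("top",hp+.14*(np.cos(a)*f+[0,0,np.sin(a)])).round(1))
print("hinge px",proj("side",hp).round(1))
E
python3 ind.py
```

```text
[[-0.12, -0.42], [-0.14, -0.41], [-0.17, -0.4], [-0.19, -0.39], [-0.21, -0.38], [-0.23, -0.36], [-0.26, -0.35], [-0.28, -0.33], [-0.29, -0.32], [-0.31, -0.3], [-0.33, -0.28], [-0.35, -0.26]] [0.072  0.1051]
tip px [368.47 241.18] radius px 7.291474
line slope 0.58131933 n 22
tip xz [ 0.0659 -0.0064] r 0.0662 ang -0.097
line ang 0.732 [0.0779 0.0042] [ 0.0223 -0.0457]
0.65 side tip [[351.4 211.1]] top tip [[310.6 210.5]]
0.7 side tip [[353.3 208.4]] top tip [[310.4 208.5]]
0.75 side tip [[355.3 205.7]] top tip [[310.2 206.4]]
0.8 side tip [[357.4 203.1]] top tip [[310.  204.2]]
hinge px [[393.5 231.6]]
```

```bash
sed -i 's/c<170/c<140/; s/x,y,w,h=345,196,58,46/x,y,w,h=345,196,28,24/; s/range(364,386)/range(364,384)/; s/D2\[:,100:\]=0/D2[:,80:]=0/' ind.py; python3 ind.py | head -5 &
wait
python3 -m pendant '[[[-0.12,0,-0.42],0,0],[[-0.14,0,-0.41],0,0],[[-0.17,0,-0.4],0,0],[[-0.19,0,-0.39],0,0],[[-0.21,0,-0.38],0,0],[[-0.23,0,-0.36],0,0],[[-0.26,0,-0.35],0,0],[[-0.28,0,-0.33],0,0],[[-0.29,0,-0.32],0,0],[[-0.31,0,-0.3],0,0],[[-0.33,0,-0.28],0,0],[[-0.35,0,-0.26],0,0],[[0,0,0],0,0],[[0,0,0],0,0],[[0,0,0],0,0]]'
```

```text
tip px [345.09 200.4 ] radius px 13.246125
line slope 0.553626 n 20
tip xz [0.1267 0.1145] r 0.1708 ang 0.735
line ang 0.683 [0.0806 0.075 ] [0.0276 0.0319]
0.65 side tip [[351.4 211.1]] top tip [[310.6 210.5]]
t: 18.15
eef_pos: [0.6373, 0.1804, 0.2261]
tool_rot: [-0.056, 0.998, 0.001, -0.001]
wrist_force: [-5.6, 2.2, -4.2]
gripper_width: 0.0511
finger_force: 64.2
```

```bash
python3 - <<'E'
from workcell import imaging
import cv2,numpy as np
g=cv2.cvtColor(cv2.imread("pics/side0.png"),cv2.COLOR_BGR2GRAY)
print(g[199:216,348:376])
a=imaging.read_camera("side");cv2.imwrite("pics/s4.png",a)
cv2.imwrite("pics/c8.png",cv2.resize(a[110:260,260:420],None,fx=4,fy=4,interpolation=cv2.INTER_CUBIC))
E
```

```text
[[255 255 255 255 255 255 255 255 255 255 255 255 255 255 255 247 193 166
  163 164 162 162 161 157 182 159 142 143]
 [255 255 255 255 255 255 255 255 255 255 255 255 255 255 255 255 254 210
  167 166 161 162 161 161 156 147 140 141]
 [255 255 255 255 255 255 255 255 255 255 255 255 255 255 255 255 255 255
  213 174 164 166 163 162 158 145 145 141]
 [255 255 255 255 255 254 226 197 180 203 255 255 255 255 255 255 255 255
  255 228 176 163 163 163 157 147 146 140]
 [255 255 255 255 254 203 182 169 153 152 155 238 255 255 255 255 255 255
  255 255 228 181 163 162 158 146 142 143]
 [255 255 255 254 198 164 149 140 141 142 142 138 255 255 255 255 255 255
  255 255 255 244 191 163 155 145 146 153]
 [255 255 255 213 157 148 143 142 143 143 141 142 208 255 255 255 255 255
  255 255 255 255 246 189 156 145 158 147]
 [255 255 243 167 148 146 144 142 144 142 140 141 206 255 255 255 255 255
  255 255 255 255 255 254 205 160 142 137]
 [255 255 240 161 145 141 144 143 141 143 142 141 180 247 255 255 255 255
  255 255 255 255 255 255 238 156 139 140]
 [255 255 241 160 145 143 146 146 146 143 142 1
[... 189 characters left out ...]
255 255 255 241 166 147 145 146 143 146 145 145 142 142 140 139 139 171
  241 255 255 240 163 208 255 255 255 255]
 [255 255 255 255 252 188 147 147 147 210 203 162 144 143 143 142 139 139
  138 179 224 188 171 255 255 255 255 255]
 [255 255 255 255 255 255 239 226 250 255 255 255 220 163 141 141 140 141
  139 139 136 148 246 255 255 255 255 255]
 [255 255 255 255 255 255 255 255 255 255 255 255 255 250 185 144 139 139
  138 138 139 139 143 214 255 255 255 255]
 [255 255 255 255 255 255 255 255 255 255 255 255 255 255 255 250 183 140
  139 138 136 136 137 137 142 207 255 255]
 [255 255 255 255 255 255 255 255 255 255 255 255 255 255 255 255 255 206
  139 140 140 138 136 134 134 135 178 250]]
```

View pics/c8.png

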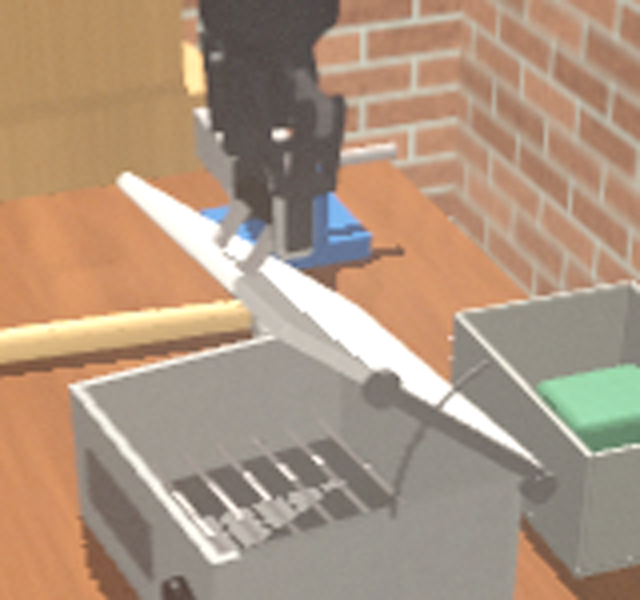

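The lid is raised to about 0.70 and held, and the arm in c8 runs from (382,388) to the pivot at (540,487). I'll measure the lid's near edge and the arm's line in the same picture.

```bash
cat > ang.py <<'E'
from h import *
import cv2,sys
from scipy.optimize import least_squares
yaw=np.radians(6.4);box=np.array([.6443,.1795,yaw]);nrm=np.array([-np.sin(yaw),np.cos(yaw),0]);f=np.array([-np.cos(yaw),-np.sin(yaw),0])
hb=lambda y:place(box,[[.1,y,.1]])[0]
def line(y,th,off):  # points of a line at angle th, at perpendicular offset off above hinge axis
    r=np.linspace(.02,.2,30)[:,None];u=f*np.cos(th)+[0,0,np.sin(th)];n=-f*np.sin(th)+[0,0,np.cos(th)]
    return proj("side",hb(y)+r*u+off*n)
def fitang(pts,y,off):
    pts=np.array(pts)
    def res(p):
        L=line(y,p[0],off);return np.interp(pts[:,0],L[::-1,0] if L[0,0]>L[-1,0] else L[:,0],L[::-1,1] if L[0,0]>L[-1,0] else L[:,1])+p[1]-pts[:,1]
    r=least_squares(res,[.7,0],loss="soft_l1");return r.x.round(3),np.abs(r.fun).max().round(2)
def cross(col,lo,hi,level): # subpixel row where column falls through level from above to below (bright->dark downward)
    for v in range(lo,hi):
        if col[v]>=level>col[v+1]: return v+(col[v]-level)/(float(col[v])-col[v+1])
def crossup(col,lo,hi,level):
    for v in range(lo,hi):
        if col[v]<=level<col[v+1]: return v+(level-col[v])/(float(col[v+1])-col[v])
g0=cv2.cvtColor(cv2.imread("pics/side0.png"),cv2.COLOR_BGR2GRAY).astype(float)
P=[]
for u in [362,363,364,365,366,373,374,375,376,377,378,379]:
    v=int(206.4+(u-355.4)*.62);a=cross(g0[:,u],v-7,v,200);b=crossup(g0[:,u],v,v+7,200)
    if a and b and b-a<9:P.append((u,(a+b)/2))
print("arm line px",np.round(P,1).tolist());print("arm angle,row offset:",fitang(P+[(355.4,206.4)],-.125,0), "no tip",fitang(P,-.125,0))
g=cv2.cvtColor(cv2.imread(sys.argv[1] if len(sys.argv)>1 else "pics/s4.png"),cv2.COLOR_BGR2GRAY).astype(float)
E_=[]
for u in range(330,354,2):
    col=g[:,u];br=[v for v in range(160,215) if col[v]>225]
    if br: v=max(br);E_.append((u,cross(col,v,v+3,210)))
E_=[e for e in E_ if e[1]];print("lid edge px",np.round(E_,1).tolist());print("lid angle,row offset",fitang(E_,-.11,.010))
print("model lid edge rows at .70",np.round(line(-.11,.7,.01)[::6],1).tolist())
E
python3 ang.py
```

```text
arm line px [[362.0, 210.5], [363.0, 211.0], [364.0, 211.7], [365.0, 212.3], [366.0, 213.5], [373.0, 216.7], [374.0, 217.2], [375.0, 217.9], [376.0, 218.2], [377.0, 218.9], [378.0, 219.3], [379.0, 219.9]]
arm angle,row offset: (array([ 0.691, -3.431]), np.float64(0.74)) no tip (array([ 0.684, -3.699]), np.float64(0.64))
lid edge px [[330.0, 182.7], [332.0, 184.7], [334.0, 186.6], [336.0, 187.6], [338.0, 189.6], [340.0, 191.6], [342.0, 193.6], [344.0, 194.6], [346.0, 196.6], [348.0, 198.6], [350.0, 199.6], [352.0, 201.7]]
lid angle,row offset (array([ 0.72 , -0.156]), np.float64(5.54))
model lid edge rows at .70 [[387.3, 221.9], [377.1, 215.8], [366.4, 209.5], [355.2, 202.9], [343.4, 196.0]]
```

```bash
python3 - <<'E'
import cv2,numpy as np
g=cv2.cvtColor(cv2.imread("pics/side0.png"),cv2.COLOR_BGR2GRAY)
np.set_printoptions(linewidth=250)
print("cols",np.arange(372,402));
for v in range(210,240): print(v,g[v,372:402])
g=cv2.cvtColor(cv2.imread("pics/s4.png"),cv2.COLOR_BGR2GRAY)
print("s4 cols 326..352")
for v in range(182,212): print(v,g[v,326:354])
E
```

```text
cols [372 373 374 375 376 377 378 379 380 381 382 383 384 385 386 387 388 389 390 391 392 393 394 395 396 397 398 399 400 401]
210 [255 255 255 255 238 176 142 144 141 139 142 140 139 139 139 138 136 137 135 136 135 139 221 187 142 126 158 171 180 185]
211 [255 255 255 255 255 242 177 144 142 140 143 139 139 138 139 137 137 137 136 133 136 134 143 224 186 143 122 159 173 178]
212 [255 255 255 255 255 255 254 200 148 142 141 141 142 141 141 139 138 139 137 136 135 135 135 146 226 186 130 149 163 171]
213 [255 255 255 255 255 255 255 254 200 148 141 138 141 139 139 138 137 138 140 134 135 134 134 133 153 228 185 143 148 163]
214 [142 207 255 255 255 255 255 255 255 213 159 142 140 141 139 140 137 136 138 136 138 135 134 132 133 157 229 185 143 150]
215 [134 135 178 250 255 255 255 255 255 255 220 159 140 138 137 138 139 137 135 135 135 134 137 132 132 133 159 230 185 143]
216 [136 137 134 135 170 249 255 255 255 255 255 235 172 139 139 139 137 139 135 138 133 136 131 133 132 132 132 162 232 183]
217 [138 134 136 135 133 141 186 251 255 255 255 255 240 172 137 140 138 136 135 137 134 13
[... 5663 characters left out ...]
4 154 154 155 156 156 156 155 154 154 156 152 154 153 152 154 154 154 152 149 145 143 144 146 134 118 117 121]
207 [155 154 154 156 154 156 157 157 155 154 153 150 153 152 154 155 153 154 156 148 145 145 145 146 130 118 117 120]
208 [153 154 157 156 155 155 153 156 154 154 152 154 153 152 153 151 154 153 155 147 144 143 147 144 132 117 118 119]
209 [154 153 156 157 157 156 155 153 153 152 152 154 154 156 151 154 153 154 153 146 144 143 147 143 138 123 119 120]
210 [151 154 154 155 154 156 157 156 156 154 154 154 154 154 154 154 152 156 153 148 146 145 144 143 142 131 121 119]
211 [153 154 155 154 155 156 154 155 156 155 153 155 156 154 155 154 155 156 153 148 145 145 143 143 144 144 136 123]
```

```bash
python3 - <<'E'
from h import *
import cv2
np.set_printoptions(linewidth=250)
g=cv2.cvtColor(cv2.imread("pics/top0.png"),cv2.COLOR_BGR2GRAY)
print("cols",np.arange(296,318))
for v in range(168,222): print(v,g[v,296:318])
box=[.6443,.1795,np.radians(6.4)]
for y in(-.11,-.125,-.137): print(y,proj("top",place(box,[[.1,y,.1]])),proj("side",place(box,[[.1,y,.1]])))
for th in(.69,.74):
  for y in(-.12,-.13): print(th,y,[proj("top",place(box,[[.1-r*np.cos(th),y,.1+r*np.sin(th)]])).round(1).tolist() for r in(.05,.1,.14,.151)])
E
```

```text
cols [296 297 298 299 300 301 302 303 304 305 306 307 308 309 310 311 312 313 314 315 316 317]
168 [ 55  51  56  53  52  58  59  53  57  52  57  61  56  57  56  59  56  66 110 116 116 111]
169 [ 58  52  59  86  85  88  83  87  90  87  90  87  65  52  53  61  87  91 107 112 114 109]
170 [ 86  92  98 112 112 110 108 110 108 106 113 108  90  87  86  90 108 111 108 108 110 107]
171 [131 137 161 156 158 112 108 117 119 108 112 112 104 110 112 107 107 108 110 109 108 104]
172 [181 185 200 199 200 123 109 123 122 124 122 109 109 110 109 106 108 107 109 108 111 109]
173 [204 215 219 217 215 133 114 128 119 114 123 113 114 113 114 108 116 112 111 111 111 112]
174 [234 242 242 200 205 137 117 128 125  98 120 117 116 113 114 114 116 112 113 107 113 114]
175 [253 254 254 160 166 132 114 123 120 107 106 110 110 110 111 107 108 108 114 110 112 111]
176 [253 254 254 159 125 113 111 108 114 115  78 104 109 105 108 106 105 105 104 109 105 106]
177 [253 254 254 175 109 106 109 102 107 120  77 103 105 106 104 103 106 105 105 103 105 105]
178 [253 254 254 209 125 110 104  98 106 122  97 109 105 108 109 
[... 3906 characters left out ...]
3 253 253 254 244 118  51  57  55  52  55  60  54  56  59  61  60  60]
221 [253 253 253 253 253 253 253 253 253 130  51  52  54  55  49  56  57  54  60  60  64  57]
-0.11 [[300.65212912 176.51162412]] [[389.95691554 228.44579781]]
-0.125 [[306.00101774 175.91594749]] [[393.45340158 231.60822736]]
-0.137 [[310.27988941 175.43944792]] [[396.30473847 234.18799243]]
0.69 -0.12 [[[305.7, 187.3]], [[307.2, 199.2]], [[308.5, 209.2]], [[308.9, 212.0]]]
0.69 -0.13 [[[309.3, 186.9]], [[311.0, 198.8]], [[312.4, 208.7]], [[312.7, 211.6]]]
0.74 -0.12 [[[305.6, 186.6]], [[307.1, 197.7]], [[308.3, 207.1]], [[308.6, 209.7]]]
0.74 -0.13 [[[309.3, 186.2]], [[310.8, 197.3]], [[312.2, 206.7]], [[312.5, 209.3]]]
```

```bash
cat >> ang.py <<'E'
print("----")
box[0]+=.0025
up=lambda c,lo,hi,l:crossup(c,lo,hi,l); 
bot=[(u,cross(g[:,u],int(193+(u-326)*.5),int(200+(u-326)*.56),175)) for u in range(331,350)]
bot=[b for b in bot if b[1]]
tp=[(u,crossup(g[:,u],int(185+(u-326)*.55),int(193+(u-326)*.6),188)) for u in range(329,349)]
tp=[b for b in tp if b[1]]
print("bot",np.round(bot,1).tolist(),fitang(bot,-.11,0));print("top",np.round(tp,1).tolist(),fitang(tp,-.11,.01))
ue=[];le=[]
for u in list(range(363,368))+list(range(373,389)):
    v=int(206.7+(u-355.4)*.559);a=cross(g0[:,u],v-6,v,200);b=crossup(g0[:,u],v,v+6,200)
    if a:ue.append((u,a))
    if b and u<384:le.append((u,b))
for nm,e in(("upper",ue),("lower",le)): print("arm",nm,len(e),fitang(e,-.125,.005))
E
python3 ang.py | sed -n '/----/,$p'
```

```text
----
bot [[331.0, 195.3], [333.0, 196.3], [335.0, 197.5], [337.0, 198.4], [339.0, 199.4], [341.0, 200.5], [342.0, 201.0], [343.0, 201.6], [344.0, 202.3], [345.0, 202.5], [346.0, 203.3], [347.0, 203.7], [348.0, 204.3], [349.0, 204.7]] (array([ 0.67 , -1.368]), np.float64(0.2))
top [[329.0, 187.9], [330.0, 189.0], [331.0, 189.9], [332.0, 190.3], [333.0, 191.2], [334.0, 191.7], [335.0, 192.5], [336.0, 192.8], [337.0, 193.4], [338.0, 193.8], [339.0, 194.6], [340.0, 195.0], [341.0, 195.6], [342.0, 196.2], [343.0, 196.6], [344.0, 197.3], [345.0, 197.7], [346.0, 198.5], [347.0, 198.8], [348.0, 199.5]] (array([ 0.653, -2.789]), np.float64(2.77))
arm upper 21 (array([ 0.685, -2.853]), np.float64(0.23))
arm lower 16 (array([0.672, 1.741]), np.float64(1.04))
```

```bash
python3 -m pendant '[[[-0.07,0,-0.05],0,0],[[0,0,0],0,0],[[0,0,0],0,0],[[0,0,0],0,0],[[0,0,0],0,0]]'
python3 - <<'E'
from workcell import imaging,bot
import cv2,numpy as np
cv2.imwrite("pics/s5.png",imaging.read_camera("side"))
for _ in range(3):
    d=np.array(bot.sense()["eef_pos"])-[.5664,.1717,.1209];c=np.hypot(d[0]*.9938+d[1]*.1115,d[2]);print("lid by chord",2*np.arcsin(c/2/.18579))
E
python3 ang.py pics/s5.png | sed -n '/----/,$p' | sed 's/\[\[.*\]\]//'
```

```text
t: 18.7
eef_pos: [0.6387, 0.1805, 0.2272]
tool_rot: [-0.056, 0.998, 0.001, -0.002]
wrist_force: [-6.1, 2.0, -5.6]
gripper_width: 0.0507
finger_force: 64.2
lid by chord 0.7081506724802271
lid by chord 0.7081506724802271
lid by chord 0.7081506724802271
----
bot  (array([0.695, 0.   ]), np.float64(0.0))
top  (array([ 0.657, -3.353]), np.float64(3.07))
arm upper 21 (array([ 0.685, -2.853]), np.float64(0.23))
arm lower 16 (array([0.672, 1.741]), np.float64(1.04))
```

```bash
cat > fin.py <<'E'
import sys;sys.argv=["x","pics/s5.png"]
import io,contextlib
with contextlib.redirect_stdout(io.StringIO()): from ang import *
import ang
for im in("s4","s5"):
    g=cv2.cvtColor(cv2.imread(f"pics/{im}.png"),cv2.COLOR_BGR2GRAY).astype(float)
    bot=[(u,next((cross(g[:,u],v,v+1,175) for v in range(int(190+(u-331)*.5),int(202+(u-331)*.56)) if g[v,u]>=175>g[v+1,u] and g[v-2,u]>185),None)) for u in range(334,349)]
    tp=[(u,next((crossup(g[:,u],v,v+1,188) for v in range(int(187+(u-331)*.55),int(195+(u-331)*.56)) if g[v,u]<=188<g[v+1,u] and g[v+1,u]<210),None)) for u in range(334,351)]
    for n,e,o in(("bot",bot,0),("top",tp,.01)):
        e=[x for x in e if x[1]];print(im,n,len(e),fitang(e,-.11,o))
le2=[e for e in le if abs(e[1]-(209.1+(e[0]-355.4)*.56))<.8];print("arm lower",len(le2),fitang(le2,-.125,-.005+.005),"upper",fitang(ue,-.125,.005))
E
python3 fin.py
```

```text
s4 bot 15 (array([ 0.676, -0.897]), np.float64(0.2))
s4 top 17 (array([ 0.676, -0.465]), np.float64(0.17))
s5 bot 15 (array([ 0.68 , -1.376]), np.float64(0.2))
s5 top 17 (array([ 0.688, -0.202]), np.float64(0.37))
arm lower 15 (array([ 0.681, -0.534]), np.float64(0.38)) upper (array([ 0.685, -2.853]), np.float64(0.23))
```

The lid and arm edges measure parallel in the same picture, within about 0.01 rad, and the grip is firm. Handing in.

```bash
python3 -c "
from workcell import bot
print(bot.job_done())"
```

```text
the job is handed in; nothing more can be done
None
```

I handed the job in at about 19 s: the upper mould half sits on the lower one, flush to about 1 mm, and the gripper is holding the lid at about 0.71 rad, parallel to the indicator arm by its edges in the side view; the arm's tip position suggested up to 0.03 rad more (one rough top-view reading 0.06).

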